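Shut the beacon in its tin and hold the handheld radio over it

TASK

We are checking how well a tin screens a radio beacon: first set the copper lid on the open tin with the beacon in it, so that it sits fully home and level, and let go of it. Then draw the handheld radio up out of its charger, lay it over until it is level, and keep holding it still with its antenna directly over the covered tin, about 10 cm above the lid and touching nothing there; finish while holding it like that. Leave the tin where it stands and do not disturb the other things on the desk.

Things in the scene. Friction and masses are not known exactly. Their poses are not given: they have to be found in the camera images.
- tin: open round aluminium tin, loose, about 0.6 kg, outside diameter 84 mm, inside 76 mm, height 70 mm, with an orange beacon inside that stays below the lid (top 23 mm below the rim). Origin: centre of its underside, z up
- tin_rim (a point): centre of the tin's mouth, at rim height, 70 mm above the tin's origin
- lid: round lid, 0.1 kg, right way up on the desk. From below: aluminium plug diameter 71 mm (foot bevelled to 64), 8 mm high, goes into the tin's mouth; copper disc diameter 92 mm, 8 to 12 mm above the origin, rests on the rim; upright black knob diameter 22 mm, 12 to 42 mm above the origin. Origin: centre of the underside, z up; fully home it is 8 mm below the rim
- charger: grey desktop charger, fixed to the desk, 75 (x) x 95 (y) x 45 mm high, with a pocket 35 x 57 mm in its top, 30 mm deep (floor 15 mm above the desk), in which the radio stands upright and loose, 1.5 mm of play all round. Origin: centre of its underside; its front (-x) has a green and a red lamp
- radio: black handheld radio, 0.22 kg, upright and loose in the charger, lowest 30 mm in the pocket. Box 32 mm thick (x), 54 wide (y), 95 high (z); green display on its -x face. Origin: centre of the underside, z towards the antenna. On top a grey knob, diameter 12 mm, 8 mm tall, at x 4, y -14 mm, and the antenna
- radio_antenna (a point): middle of the stubby black antenna on the radio's top (diameter 11 mm, 40 mm long), at (6, 15, 115) mm in the radio's frame, z along it. It bars a gripper from straight above: take the body's sides 55 to 75 mm above its underside, tool leaning about 45 degrees, from the front (-x) or the radio's -y side
- mouse: bystander, leave alone: black computer mouse, 100 x 58 x 24 mm; origin at the underside
- battery: bystander, leave alone: spare battery pack lying flat, black with a yellow label, 55 x 90 x 22 mm; origin at the underside
- screwdriver: bystander, leave alone: screwdriver with a red handle, 170 mm, lying; origin at the underside
- mug: bystander, leave alone: blue mug, 76 mm across, 85 mm high; origin at the underside
- pen: bystander, leave alone: blue pen, 135 x 10 x 10 mm, lying; origin at the underside
There are look-alikes about, which are no part of the job. Several things look just like the lid: the one meant starts nearest to the robot's base.

How it is judged:
By the outcome, as a careful person would: the job done as asked, in the order asked, and still so for the second after the job is handed in, while the arm keeps its last pose, push and grip.
It also fails if it takes over 58 s, if anything falls off the work surface, if the arm or the gripper's body presses on something with over 40 N, if the wrist force passes 120 N, or if a joint passes its speed limit or range.

ROBOT

A 6-joint arm with a two-finger parallel gripper is mounted at the origin on the work surface. World frame = base frame: x ahead of the robot, y to its left, z up, the work surface at z = 0. Lengths are in m, angles in degrees, forces in N, time in s.
With the tool pointing down it reaches from about 0.35 to 0.875 m from the base axis. Payload 4.2 kg.
Tool frame: the origin (TCP) lies on the centre line of the jaws, within the pads' length; the fingertips stand 25 mm ahead of it and the grasp point (between the pads) lies 6 mm ahead of it (nose_length is the distance from the TCP to the fingertips, in m); x points along the fingers, z is the direction in which the jaws open and shut, and the axes are right-handed (so a half turn about x gives the same grasp; the last joint's range is limited). The gripper opens to 87 mm and grips with 3 to 60 N. Pads are 19 mm wide; open, the fingers measure 117 mm over their backs; the gripper's body (75 mm by 190 mm) begins 51 mm behind the grasp point.
Start: joints at [-53.365, 22.042, 0.453, 0, -68.411, -14.817], TCP at [0.232, -0.58, 0.248] pointing down, gripper open.
Joint ranges: [-179.83, 179.83], [-69.29, 118.12], [-61.27, 80.66], [-181.25, 117.63], [-171.15, -9.14], [-177.46, 177.46]. Speed limits (degrees/s): [159.86, 159.86, 180, 180, 180, 180].

INTERFACE

Orientations are given as a 3x3 rotation matrix whose columns are the frame's x, y, z axes.
In Python, from rig import * gives the robot as it stands.
- The arm moves only by the shell command python3 -m handwheel 'ROWS' [OPENING] [FORCE]. ROWS is JSON, a list of rows, each an object with "offset": the shift along the tool's x, y, z in m, a list of three; "yaw": the turn about the tool's x in degrees. A call has 1 to 12 rows; each row is the pose to reach, as a shift and turn from the pose commanded when the call began, along the tool's axes at that moment; what a row does not reach only later rows make up. A row lasts 1/8 s, in which the tool goes at most 62.5 mm and 10.7 degrees, less where a joint would pass 70% of its speed; a pose out of reach is approached as far as the arm can. A call with a gripper value outside its range is refused whole. OPENING is the finger opening in m, from 0 to 0.087, set as the call begins (- or left out, the last holds). The fingers move at their own pace and stop on an object; FORCE is the grip in N (left out, the last holds). Time passes only in rows, so rows that repeat a pose let the fingers close. It gives the time, the measured TCP pose, the force and the opening at its end, in the units of the state.
- sense(): the state, without advancing time (a new reading comes with each control period).
- camera(name): name is "scene" or "side" or "wrist"; returns (picture, depth): 384x512x3 uint8, red, green, blue; 384x512 float32, m along the optical axis (not along the pixel's ray), 0 where there is no reading.
- camera_params(name): a dict with "fov_y" (degrees; the focal length in pixels is half the picture's height over the tangent of half this angle, whatever the lens; pixels are square), "cx", "cy" (the principal point, pixels), "world_from_camera" (4x4, takes a point from camera to world coordinates). Camera axes: x right, y up, looking along -z (the intrinsics and any distortion apply to the point x, -y, -z); pixel columns grow to the right and rows downward; lengths in m; the calibration is good to about 2 mm. A picture is of the moment at which its call begins: read the wrist's pose just before it. camera_params takes no time and is no camera call; for the wrist camera it gives the pose at the moment of the call.
- hand_in(): hands the job in, once; it reports no verdict.
Trained networks look in the newest picture that a camera, given by its name, has taken for a name from the list of things; names that differ only in an ending like _2 or _b are one class to them, and where a whole thing is asked for, a point or a joint stands for the part that bears it (a point fixed in the world has none). Each returns a list of dicts, best first, with "confidence" (0 to 1); they miss things now and then, are a little off and sometimes report something else, mostly with a low value. They report only what shows in the picture. A call takes as long as a camera call. They do not tell look-alikes from the thing itself.
- recognise(camera, query): "box" ([left, top, right, bottom] in pixels, round what is visible of it).
The state is a dict: "time": time; "qpos": joint angles; "dq": joint speeds; "joint_efforts": joint torques, N m; "tool_pos": TCP position; "tcp_rot": TCP orientation; "ft_force": force on the tool from outside, world axes, zero at the start; "torque": the same for the moment, N m; "finger_gap": finger opening in m.
Only numpy, scipy, OpenCV 4.12 (cv2) and the standard library are available. Lean on these libraries where they do the work, as an engineer would, in place of code of your own. Each camera call takes 0.05 s, during which the arm holds its last target. There are 200 camera calls.

## Working session

There is one attempt and no reset: what is moved stays moved. The work goes in short steps, Python scripts to look and compute and a shell command to move; the robot and the scene stay as the last step left them, time stands still between calls to the robot, and variables do not carry over. Pictures are saved under pics/ and viewed, about 8 in all and at most 12, crops included, and the job is handed in when it is done.

```bash
ls; mkdir -p pics; cat > h.py <<'E'
from rig import *
import numpy as np, cv2
def K(n,shape=(384,512)):
    p=camera_params(n); f=shape[0]/2/np.tan(np.radians(p["fov_y"])/2); return f,p["cx"],p["cy"],np.array(p["world_from_camera"]),p
def cloud(n,d,P=None):
    f,cx,cy,T,_=P or K(n); v,u=np.mgrid[:d.shape[0],:d.shape[1]]
    c=np.stack([(u-cx)/f*d,-(v-cy)/f*d,-d,np.ones_like(d)],-1)
    w=c@T.T; w=w[...,:3]; w[d==0]=np.nan; return w
def save(n,im): cv2.imwrite("pics/"+n,cv2.cvtColor(im,cv2.COLOR_RGB2BGR))
E
python3 - <<'E'
from h import *
for n in ("scene","side"):
    im,d=camera(n); np.savez("pics/%s0.npz"%n,im=im,d=d); save(n+"0.png",im)
    print(n,{k:v for k,v in camera_params(n).items() if k!='world_from_camera'}, K(n)[3][:3,3])
    w=cloud(n,d)
    for q in ("tin","tin_rim","lid","charger","radio","radio_antenna","mouse","battery","screwdriver","mug","pen"):
        for r in recognise(n,q)[:4]:
            b=r["box"]; u,v=int((b[0]+b[2])/2),int((b[1]+b[3])/2)
            print(q,round(r["confidence"],2),np.round(b),np.round(w[min(v,383),min(u,511)],3))
print(sense())
E
```

```text
pics
scene {'fov_y': 51.06144558674011, 'cx': 254.78209735493087, 'cy': 190.4251752023949} [ 1.23669243 -0.21899096  1.17484477]
tin 0.97 [224. 182. 248. 212.] [ 0.494 -0.037  0.032]
tin_rim 0.61 [222. 178. 250. 213.] [ 0.488 -0.039  0.03 ]
lid 0.86 [355. 152. 379. 169.] [0.469 0.475 0.015]
lid 0.83 [328. 208. 360. 232.] [0.688 0.273 0.039]
lid 0.68 [350. 174. 376. 196.] [0.57  0.409 0.018]
lid 0.61 [302. 181. 329. 204.] [0.544 0.237 0.01 ]
charger 0.86 [167. 193. 198. 218.] [ 0.486 -0.22   0.044]
radio_antenna 0.55 [170. 182. 191. 206.] [ 0.483 -0.217  0.111]
mouse 0.64 [102. 190. 128. 216.] [ 0.391 -0.439  0.02 ]
battery 0.73 [289. 217. 320. 240.] [0.676 0.142 0.028]
screwdriver 0.73 [253. 220. 270. 265.] [ 0.681 -0.007  0.022]
screwdriver 0.38 [223. 182. 248. 211.] [ 0.494 -0.04   0.033]
mug 0.61 [180. 242. 218. 277.] [ 0.672 -0.212  0.004]
side {'fov_y': 50.17169316965637, 'cx': 256.84887143487776, 'cy': 190.08086988484706} [0.05348964 0.70417618 1.00371905]
tin 0.59 [260. 179. 289. 217.] [ 0.496 -0.036  0.034]
tin_rim 0.74 [261. 181. 289. 216.] [ 0.492 -0.035  0.032]
lid 0.94 [1
[... 799 characters left out ...]
 1.01270312e-03,
       -6.84118781e+01, -1.48167655e+01]), 'dq': array([ 0.0025132 , -0.13268788, -0.11817452,  0.01331971,  0.01933011,
       -0.0809149 ]), 'joint_efforts': array([-6.31360799e-04, -3.90475273e+01,  1.87619716e+01,  4.22453955e+00,
        1.53898622e-02,  6.92604544e-06]), 'tool_pos': array([ 0.23229949, -0.58019855,  0.24753875]), 'tcp_rot': array([[-3.90133879e-05, -9.28364688e-01, -3.71670559e-01],
       [ 2.49217837e-05, -3.71670560e-01,  9.28364688e-01],
       [-9.99999999e-01,  2.69559584e-05,  3.76366317e-05]]), 'ft_force': array([ 1.0900442 , -0.43648894,  0.68834731]), 'torque': array([ 0.00116651,  0.02807778, -0.01314443]), 'finger_gap': 0.08701046723624822}
```

```bash
python3 - <<'E'
import cv2,numpy as np
a=cv2.imread("pics/scene0.png")[130:290,90:400]; b=cv2.imread("pics/side0.png")[110:370,120:390]
cv2.imwrite("pics/m0.png",cv2.resize(a,None,fx=2.5,fy=2.5,interpolation=cv2.INTER_CUBIC))
cv2.imwrite("pics/m1.png",cv2.resize(b,None,fx=2.3,fy=2.3,interpolation=cv2.INTER_CUBIC))
E
```

```text
(no output)
```

View pics/m0.png

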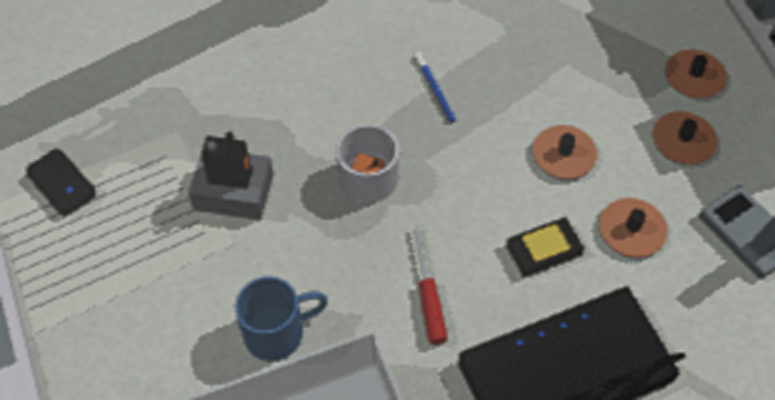

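View pics/m1.png

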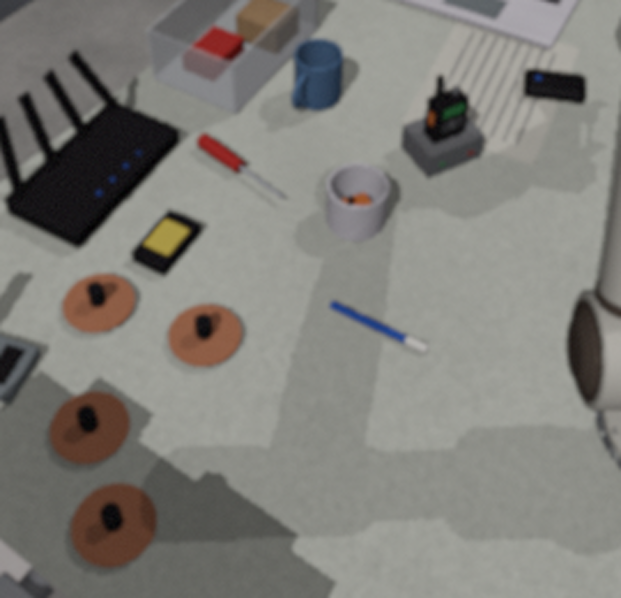

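Scene picture: four lids at px (315,192), (344,220), (363,185), (367,160) in "scene". Their distances from the base are about 0.59, 0.74, 0.70 and 0.67 m, so the one at (315,192), which is (208,254) in "side", is the one meant. The tin with the orange beacon is at (236,197), and the charger and radio are at (182,205). I'll get more precise poses from the depth, and confirm the lid from the wrist.

```bash
python3 - <<'E'
from h import *
from scipy.optimize import least_squares
W={}
for n in ("scene","side"):
    z=np.load("pics/%s0.npz"%n); W[n]=cloud(n,z["d"]).reshape(-1,3)
def near(n,c,r,z0,z1):
    w=W[n]; m=(np.hypot(w[:,0]-c[0],w[:,1]-c[1])<r)&(w[:,2]>z0)&(w[:,2]<z1); return w[m]
for n in W:
    print(n,"desk z",np.nanmedian(near(n,(.55,.05),.08,-.02,.01)[:,2]))
    for c in ((.54,.24),(.68,.28),(.565,.415),(.46,.48)):
        p=near(n,c,.065,.007,.06); k=p[p[:,2]>.03]; q=p[p[:,2]<.018]
        (cc,r)=cv2.minEnclosingCircle(q[:,:2].astype(np.float32))
        print("lid",np.round(cc,4),round(r,4),np.round(np.median(q[:,2]),4),"knob",np.round(k.mean(0),4),len(k),"dist",np.hypot(*cc))
    p=near(n,(.485,-.035),.07,.062,.08)
    cc,r=cv2.minEnclosingCircle(p[:,:2].astype(np.float32)); print("tin",np.round(cc,4),round(r,4),np.round(np.median(p[:,2]),4))
    p=near(n,(.47,-.21),.09,.038,.052); R=cv2.minAreaRect(p[:,:2].astype(np.float32)); print("charger",np.round(R[0],4),np.round(R[1],4),R[2])
    p=near(n,(.47,-.21),.09,.056,.18); R=cv2.minAreaRect(p[:,:2].astype(np.float32)); print("radio",np.round(R[0],4),np.round(R[1],4),R[2],p[:,2].max())
    p=near(n,(.47,-.21),.09,.095,.115); R=cv2.minAreaRect(p[:,:2].astype(np.float32)); print("radiotop",np.round(R[0],4),np.round(R[1],4),R[2])
    p=near(n,(.47,-.21),.09,.125,.18);print("ant",p.mean(0),len(p))
E
```

```text
scene desk z -0.0007912269092610336
lid [0.5386 0.2442] 0.0495 0.011 knob [0.5392 0.2392 0.0391] 35 dist 0.5913986935477701
lid [0.6788 0.2826] 0.0476 0.0116 knob [0.6804 0.2805 0.0397] 39 dist 0.7352809942016664
lid [0.5668 0.4197] 0.0515 0.0116 knob [0.5652 0.4138 0.0392] 33 dist 0.7053149342479359
lid [0.4635 0.4841] 0.048 0.0112 knob [0.4636 0.481  0.0392] 31 dist 0.6701632521609842
tin [ 0.4939 -0.0355] 0.0438 0.0674
charger [ 0.4662 -0.2202] [0.0976 0.0776] 65.69612884521484
radio [ 0.4652 -0.2184] [0.0543 0.0345] 61.55736541748047 0.1513092115067427
radiotop [ 0.4647 -0.2185] [0.0538 0.0336] 61.557376861572266
ant [ 0.47821343 -0.20756515  0.14078844] 21
side desk z -0.0014056079730633275
lid [0.536  0.2418] 0.047 0.0108 knob [0.5343 0.244  0.0393] 52 dist 0.5880377299333708
lid [0.6767 0.284 ] 0.047 0.0107 knob [0.6748 0.2854 0.0393] 51 dist 0.7338803613977269
lid [0.5625 0.4161] 0.047 0.0108 knob [0.5607 0.4173 0.0393] 61 dist 0.6996862371521809
lid [0.4601 0.483 ] 0.047 0.011 knob [0.4591 0.4851 0.04  ] 73 dist 0.667078633461485
tin [ 0.4919 -0.0327] 0.0441 0.0671
charger [ 0.4639 -0.2164] [0.0975 0.0789] 64.22317504882812
radio [ 0.4626 -0.2146] [0.058  0.0354] 62.060279846191406 0.1527221775042491
radiotop [ 0.462  -0.2158] [0.0551 0.0349] 62.67201232910156
ant [ 0.47363087 -0.20329584  0.13917524] 25
```

```bash
python3 -m handwheel --help 2>&1 | head -40; python3 -c "
import rig; print([x for x in dir(rig) if x[0]!='_'])"
```

```text
invalid input: not JSON, or not a number
['MotionError', 'camera', 'camera_params', 'hand_in', 'nose_length', 'recognise', 'sense']
```

The lid at about (0.537, 0.243) is nearest to the base at 0.59 m. I'm moving above it and turning the jaws to suit the radio later.

```bash
python3 -m handwheel '[{"offset":[0,-0.05,0.05],"yaw":-10},{"offset":[0,-0.09,0.1],"yaw":-20},{"offset":[0,-0.13,0.145],"yaw":-30},{"offset":[0,-0.172,0.19],"yaw":-40},{"offset":[0,-0.214,0.236],"yaw":-42},{"offset":[0,-0.256,0.282],"yaw":-42},{"offset":[0,-0.298,0.328],"yaw":-42},{"offset":[0,-0.34,0.374],"yaw":-42},{"offset":[0,-0.382,0.42],"yaw":-42},{"offset":[0,-0.424,0.466],"yaw":-42},{"offset":[0,-0.466,0.512],"yaw":-42},{"offset":[0,-0.508,0.558],"yaw":-42}]'
```

```text
time: 2.7
tool_pos: [0.4953, 0.1243, 0.248]
tcp_rot: [[0.001, -0.441, -0.898], [0.0, -0.898, 0.441], [-1.0, -0.001, -0.001]]
ft_force: [1.1, -0.2, -0.4]
finger_gap: 0.087
```

```bash
python3 -m handwheel '[{"offset":[0.02,-0.045,0.005],"yaw":0},{"offset":[0.04,-0.09,0.01],"yaw":0},{"offset":[0.06,-0.125,0.015],"yaw":0},{"offset":[0.068,-0.125,0.015],"yaw":0},{"offset":[0.068,-0.125,0.015],"yaw":0}]'
cat >> h.py <<'E'
def wristfit(tag,c,r,z0,z1):
    P=K("wrist"); s=sense(); im,d=camera("wrist"); save(tag+".png",im); np.savez("pics/"+tag,im=im,d=d)
    w=cloud("wrist",d,P).reshape(-1,3); m=(np.hypot(w[:,0]-c[0],w[:,1]-c[1])<r)&(w[:,2]>z0)&(w[:,2]<z1)
    return s,w,w[m]
def totool(s,v): return np.round(np.array(s["tcp_rot"]).T@np.array(v),4)
E
python3 - <<'E'
from h import *
s,w,p=wristfit("w1",(.537,.243),.07,.006,.06)
k=p[p[:,2]>.035]; q=p[p[:,2]<.018]
print(s["time"],s["tool_pos"],len(k),len(q))
for a in (k,q):
    if len(a): print(cv2.minEnclosingCircle(a[:,:2].astype(np.float32)),np.median(a,0))
print(recognise("wrist","lid"))
E
```

```text
time: 3.32
tool_pos: [0.536, 0.2403, 0.1789]
tcp_rot: [[-0.002, -0.441, -0.897], [-0.001, -0.897, 0.441], [-1.0, 0.002, 0.001]]
ft_force: [-0.3, 1.4, 0.1]
finger_gap: 0.087
3.325 [0.53598766 0.24032692 0.17887794] 372 4939
((0.5367164015769958, 0.24119392037391663), 0.010757488198578358) [0.53614305 0.24013561 0.04178761]
((0.5368130803108215, 0.24118925631046295), 0.045970458537340164) [0.53432087 0.23693314 0.01189813]
[{'box': [209.2, 135.7, 298.5, 219.6], 'confidence': 0.79}, {'box': [260.9, 292.2, 333.7, 322.0], 'confidence': 0.68}, {'box': [123.5, 225.6, 203.4, 267.1], 'confidence': 0.58}, {'box': [357.9, 311.9, 361.7, 319.4], 'confidence': 0.54}]
```

View pics/w1.png

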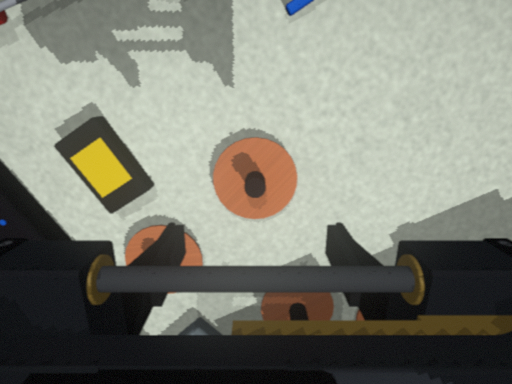

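The wrist picture shows the lid meant at (255,178), with the battery at (104,167) and two other lids at (163,250) and (297,310). This matches the desk layout, and the target is centred under the tool. Next: descend and grip the knob.

```bash
python3 -m handwheel '[{"offset":[0.05,-0.001,0],"yaw":0},{"offset":[0.1,-0.001,0],"yaw":0},{"offset":[0.137,-0.001,0],"yaw":0},{"offset":[0.137,-0.001,0],"yaw":0},{"offset":[0.137,-0.001,0],"yaw":0}]' && python3 -m handwheel '[{"offset":[0,0,0],"yaw":0},{"offset":[0,0,0],"yaw":0},{"offset":[0,0,0],"yaw":0},{"offset":[0,0,0],"yaw":0},{"offset":[0,0,0],"yaw":0},{"offset":[0,0,0],"yaw":0}]' 0.0 30
```

```text
time: 4.05
tool_pos: [0.5381, 0.2421, 0.0447]
tcp_rot: [[0.003, -0.441, -0.897], [0.002, -0.897, 0.441], [-1.0, -0.003, -0.002]]
ft_force: [1.1, -0.0, 0.5]
finger_gap: 0.0871
time: 4.8
tool_pos: [0.537, 0.2418, 0.0425]
tcp_rot: [[-0.0, -0.441, -0.897], [-0.0, -0.897, 0.441], [-1.0, 0.0, 0.0]]
ft_force: [-0.3, -0.5, 0.4]
finger_gap: 0.0352
```

```bash
python3 -m handwheel '[{"offset":[0,0,0],"yaw":0},{"offset":[0,0,0],"yaw":0},{"offset":[0,0,0],"yaw":0},{"offset":[0,0,0],"yaw":0}]' && python3 -m handwheel '[{"offset":[-0.03,0,0],"yaw":0},{"offset":[-0.07,0,0],"yaw":0},{"offset":[-0.11,0,0],"yaw":0},{"offset":[-0.14,0,0],"yaw":0},{"offset":[-0.14,0,0],"yaw":0}]'
```

```text
time: 5.3
tool_pos: [0.537, 0.2419, 0.0425]
tcp_rot: [[-0.0, -0.441, -0.897], [-0.0, -0.897, 0.441], [-1.0, 0.0, 0.0]]
ft_force: [-0.1, -0.3, -0.2]
finger_gap: 0.0213
time: 5.92
tool_pos: [0.538, 0.2427, 0.1853]
tcp_rot: [[0.005, -0.441, -0.897], [0.004, -0.897, 0.441], [-1.0, -0.005, -0.003]]
ft_force: [-0.5, 0.6, -1.0]
finger_gap: 0.0211
```

```bash
python3 -m handwheel '[{"offset":[0,0.045,-0.022],"yaw":0},{"offset":[0,0.09,-0.044],"yaw":0},{"offset":[0,0.13,-0.064],"yaw":0},{"offset":[0,0.167,-0.082],"yaw":0},{"offset":[0,0.167,-0.082],"yaw":0},{"offset":[0,0.167,-0.082],"yaw":0}]'
python3 - <<'E'
from h import *
s,w,p=wristfit("w2",(.493,-.034),.06,.06,.08)
print(s["time"],s["tool_pos"],len(p),np.median(p,0))
cc,r=cv2.minEnclosingCircle(p[:,:2].astype(np.float32)); print(cc,r)
import scipy.optimize as o
for z0 in (.064,.067):
    q=p[p[:,2]>z0]; a=np.degrees(np.arctan2(q[:,1]-cc[1],q[:,0]-cc[0])); print(z0,len(q),np.histogram(a,12,(-180,180))[0])
rr=lambda x:np.hypot(q[:,0]-x[0],q[:,1]-x[1])-.040
print(o.least_squares(rr,cc,loss="soft_l1",f_scale=.003).x)
E
```

```text
time: 6.68
tool_pos: [0.5365, 0.0558, 0.1815]
tcp_rot: [[-0.002, -0.442, -0.897], [-0.0, -0.897, 0.442], [-1.0, 0.001, 0.001]]
ft_force: [-0.7, -0.5, -1.5]
finger_gap: 0.0215
6.675 [0.53647742 0.05583983 0.18149779] 2170 [ 0.48975289 -0.04342401  0.06943094]
(0.49347636103630066, -0.03447454050183296) 0.041975609958171844
0.064 1946 [185 199 198 188 172 155 140 129 127 133 149 171]
0.067 1768 [167 175 175 166 153 142 130 122 123 129 136 150]
[ 0.49360816 -0.03440928]
```

View pics/w2.png

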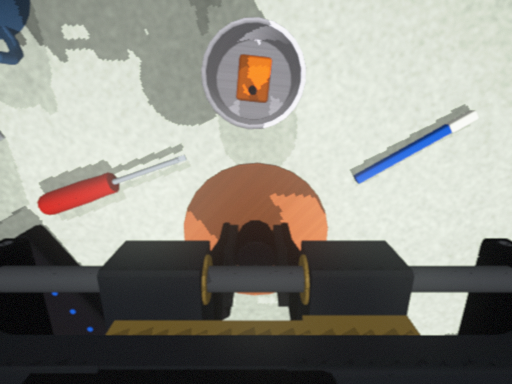

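Wrist view: the tin mouth with the beacon is at (254,73), clear of the held lid at (256,225). The tin centre is (0.4935, -0.0345). Next: go above the tin and lower the lid.

```bash
python3 -m handwheel '[{"offset":[0,0.045,-0.001],"yaw":0},{"offset":[0,0.085,-0.001],"yaw":0},{"offset":[0,0.099,-0.0015],"yaw":0},{"offset":[0,0.099,-0.0015],"yaw":0},{"offset":[0.03,0.099,-0.0015],"yaw":0},{"offset":[0.055,0.099,-0.0015],"yaw":0},{"offset":[0.06,0.099,-0.0015],"yaw":0},{"offset":[0.06,0.099,-0.0015],"yaw":0}]' && python3 -m handwheel '[{"offset":[0.004,0,0],"yaw":0},{"offset":[0.008,0,0],"yaw":0},{"offset":[0.012,0,0],"yaw":0},{"offset":[0.015,0,0],"yaw":0},{"offset":[0.017,0,0],"yaw":0},{"offset":[0.017,0,0],"yaw":0}]'
```

```text
time: 7.72
tool_pos: [0.4954, -0.0329, 0.1228]
tcp_rot: [[0.001, -0.44, -0.898], [-0.0, -0.898, 0.44], [-1.0, -0.0, -0.001]]
ft_force: [-0.2, -0.7, -0.9]
finger_gap: 0.0212
time: 8.48
tool_pos: [0.4945, -0.0338, 0.1054]
tcp_rot: [[-0.0, -0.441, -0.897], [-0.0, -0.897, 0.441], [-1.0, 0.0, 0.0]]
ft_force: [0.3, -0.0, -0.8]
finger_gap: 0.0214
```

```bash
python3 -m handwheel '[{"offset":[0.001,0,0],"yaw":0},{"offset":[0.002,0,0],"yaw":0},{"offset":[0.002,0,0],"yaw":0},{"offset":[0.002,0,0],"yaw":0}]'
```

```text
time: 8.98
tool_pos: [0.4947, -0.0337, 0.1044]
tcp_rot: [[0.001, -0.441, -0.898], [-0.0, -0.898, 0.441], [-1.0, -0.0, -0.001]]
ft_force: [-2.0, 1.2, 4.5]
finger_gap: 0.0207
```

```bash
python3 -m handwheel '[{"offset":[0,0,0],"yaw":0},{"offset":[0,0,0],"yaw":0},{"offset":[0,0,0],"yaw":0},{"offset":[0,0,0],"yaw":0},{"offset":[0,0,0],"yaw":0},{"offset":[0,0,0],"yaw":0}]' 0.087 && python3 -m handwheel '[{"offset":[-0.03,0,0],"yaw":0},{"offset":[-0.08,0,0],"yaw":0},{"offset":[-0.13,0.01,-0.01],"yaw":0},{"offset":[-0.146,0.045,-0.03],"yaw":0},{"offset":[-0.146,0.078,-0.053],"yaw":0},{"offset":[-0.146,0.078,-0.053],"yaw":0},{"offset":[-0.146,0.078,-0.053],"yaw":0}]'
python3 - <<'E'
from h import *
s,w,p=wristfit("w3",(.464,-.217),.09,.03,.18)
print(s["time"],s["tool_pos"])
q=p[(p[:,2]>.037)&(p[:,2]<.052)]; print("charger",cv2.minAreaRect(q[:,:2].astype(np.float32)),np.median(q[:,2]))
q=p[(p[:,2]>.1)&(p[:,2]<.117)]; print("top",cv2.minAreaRect(q[:,:2].astype(np.float32)),np.percentile(q[:,2],[10,50,90]),len(q))
q=p[(p[:,2]>.125)]; print("ant",q.mean(0),q[:,2].max(),len(q))
for n in ("scene","side"):
    im,d=camera(n); save(n+"1.png",im); w=cloud(n,d).reshape(-1,3)
    m=(np.hypot(w[:,0]-.4935,w[:,1]+.0345)<.06)&(w[:,2]>.066)&(w[:,2]<.085); q=w[m]
    A=np.c_[q[:,:2]-[.4935,-.0345],np.ones(len(q))]; c=np.linalg.lstsq(A,q[:,2],rcond=None)[0]
    print(n,"lid plane tilt deg",np.degrees(np.arctan(c[:2])),"z",c[2],cv2.minEnclosingCircle(q[:,:2].astype(np.float32)))
E
```

```text
time: 9.72
tool_pos: [0.4946, -0.0337, 0.1035]
tcp_rot: [[-0.0, -0.441, -0.897], [-0.0, -0.897, 0.441], [-1.0, 0.0, 0.0]]
ft_force: [-0.4, -0.8, -0.3]
finger_gap: 0.0733
time: 10.6
tool_pos: [0.5074, -0.127, 0.2492]
tcp_rot: [[-0.001, -0.442, -0.897], [0.0, -0.897, 0.442], [-1.0, 0.0, 0.001]]
ft_force: [0.9, 0.7, -0.6]
finger_gap: 0.0869
10.6 [ 0.50736845 -0.12696771  0.24921506]
charger ((0.4631660580635071, -0.21828687191009521), (0.09421153366565704, 0.07518225908279419), 63.871124267578125) 0.04492299067407651
top ((0.4628463089466095, -0.21801939606666565), (0.052818577736616135, 0.03253880888223648), 63.18717956542969) [0.1085089 0.1097525 0.1107759] 1980
ant [ 0.47517783 -0.2074082   0.14948102] 0.1517256739661383 161
scene lid plane tilt deg [ 0.84003631 -0.3744757 ] z 0.07323323005213149 ((0.49461811780929565, -0.03460974991321564), 0.047695670276880264)
side lid plane tilt deg [0.15853452 0.12476719] z 0.07277416185969723 ((0.49534010887145996, -0.032345015555620193), 0.047347504645586014)
```

View pics/w3.png

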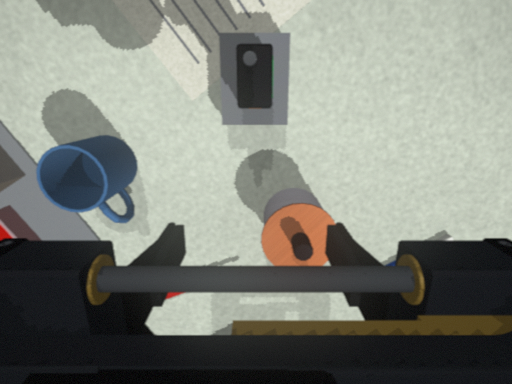

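Lid check: plane at z≈0.073 m with under 1° of tilt, centred, so it is home. The wrist view shows the charger at (254,78) with the radio in it, aligned with the tool. The hand-wheel only yaws about the tool axis, so I can't lean the tool. I'll grip the radio near its top with the tool upright (the body clears the antenna tip by about 6 mm). Then I'll draw it mostly out and pivot it over the charger's rim in a light grip.

```bash
python3 -m handwheel '[{"offset":[0,0.05,0],"yaw":0},{"offset":[0,0.095,0],"yaw":0},{"offset":[0,0.1015,-0.0005],"yaw":0},{"offset":[0,0.1015,-0.0005],"yaw":0},{"offset":[0.045,0.1015,-0.0005],"yaw":0},{"offset":[0.09,0.1015,-0.0005],"yaw":0},{"offset":[0.122,0.1015,-0.0005],"yaw":0},{"offset":[0.13,0.1015,-0.0005],"yaw":0},{"offset":[0.136,0.1015,-0.0005],"yaw":0},{"offset":[0.136,0.1015,-0.0005],"yaw":0}]' && python3 -m handwheel '[{"offset":[0,0,0],"yaw":0},{"offset":[0,0,0],"yaw":0},{"offset":[0,0,0],"yaw":0},{"offset":[0,0,0],"yaw":0},{"offset":[0,0,0],"yaw":0},{"offset":[0,0,0],"yaw":0},{"offset":[0,0,0],"yaw":0},{"offset":[0,0,0],"yaw":0}]' 0 15
```

```text
time: 12.0
tool_pos: [0.4642, -0.2182, 0.1144]
tcp_rot: [[0.002, -0.441, -0.898], [-0.0, -0.898, 0.441], [-1.0, -0.0, -0.002]]
ft_force: [0.2, 0.1, -0.0]
finger_gap: 0.0873
time: 13.0
tool_pos: [0.4633, -0.2184, 0.1135]
tcp_rot: [[-0.0, -0.441, -0.897], [0.0, -0.897, 0.441], [-1.0, 0.0, 0.0]]
ft_force: [-0.1, -0.8, 0.6]
finger_gap: 0.0319
```

```bash
python3 -m handwheel '[{"offset":[-0.005,0,0],"yaw":0},{"offset":[-0.01,0,0],"yaw":0},{"offset":[-0.015,0,0],"yaw":0},{"offset":[-0.02,0,0],"yaw":0},{"offset":[-0.02,0,0],"yaw":0}]' 0 15 && python3 -m handwheel '[{"offset":[0,0.001,0],"yaw":0},{"offset":[-0.002,0.008,0],"yaw":0},{"offset":[-0.0036,0.0145,0],"yaw":0},{"offset":[-0.0045,0.021,0],"yaw":0},{"offset":[-0.0048,0.028,0],"yaw":0},{"offset":[-0.0045,0.035,0],"yaw":0},{"offset":[-0.0036,0.042,0],"yaw":0},{"offset":[-0.0036,0.042,0],"yaw":0}]' 0 6
python3 - <<'E'
from h import *
im,d=camera("side"); save("s2.png",cv2.resize(im[100:220,250:400],None,fx=4,fy=4,interpolation=cv2.INTER_CUBIC))
E
```

```text
time: 13.62
tool_pos: [0.4637, -0.2184, 0.1341]
tcp_rot: [[0.001, -0.441, -0.897], [-0.0, -0.897, 0.441], [-1.0, -0.0, -0.001]]
ft_force: [-0.0, -0.1, -2.9]
finger_gap: 0.0322
time: 14.62
tool_pos: [0.4445, -0.2566, 0.137]
tcp_rot: [[-0.0, -0.442, -0.897], [-0.0, -0.897, 0.442], [-1.0, 0.0, 0.0]]
ft_force: [-0.4, -0.4, -2.2]
finger_gap: 0.032
```

View pics/s2.png

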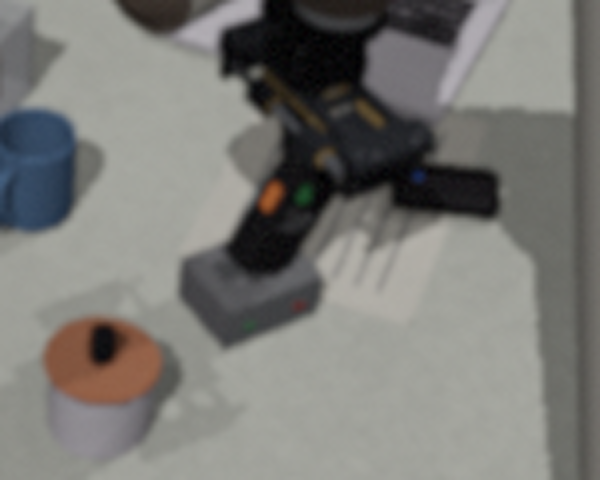

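The side view shows the lid sitting level on the tin at (103,370), and the radio leaning about 30° in the jaws over the pocket rim at (280,215), with small forces. I'll continue the arc.

```bash
python3 -m handwheel '[{"offset":[0.0015,0.0065,0],"yaw":0},{"offset":[0.0035,0.013,0],"yaw":0},{"offset":[0.006,0.02,0],"yaw":0},{"offset":[0.0093,0.0257,0],"yaw":0},{"offset":[0.013,0.0315,0],"yaw":0},{"offset":[0.0172,0.037,0],"yaw":0},{"offset":[0.022,0.042,0],"yaw":0},{"offset":[0.0269,0.0467,0],"yaw":0},{"offset":[0.0325,0.051,0],"yaw":0},{"offset":[0.0382,0.0546,0],"yaw":0},{"offset":[0.0382,0.0546,0],"yaw":0}]' && python3 -m handwheel '[{"offset":[0.006,0.003,0],"yaw":0},{"offset":[0.0124,0.006,0],"yaw":0},{"offset":[0.0124,0.006,0],"yaw":0}]'
cat > pose.py <<'E'
from h import *
import sys
# radio axis from dark/top cloud: points near tool, above z0
tag=sys.argv[1]; s=sense(); print(s["time"],s["tool_pos"],s["finger_gap"],s["ft_force"])
R=np.array(s["tcp_rot"]); t=np.array(s["tool_pos"])
for n in ("scene","side"):
    im,d=camera(n); np.savez("pics/"+tag+n,im=im,d=d); w=cloud(n,d)
    l=(w-t)@R   # tool coords: x down, y, z
    # radio region in tool frame: |z|<25mm, x between -30..60, y beyond the gripper body
    m=(abs(l[...,2])<.024)&(l[...,0]>-.035)&(l[...,0]<.055)&(l[...,1]>-.12)&(l[...,1]<.085)
    p=l[m]; h=[(round(a*1000),len(b),round(float(b[:,0].min()*1000),1),round(float(np.percentile(b[:,0],10)*1000),1),round(float(b[:,0].max()*1000),1)) for a in np.arange(-.12,.085,.01) for b in [p[(p[:,1]>=a)&(p[:,1]<a+.01)]] if len(b)>2]
    print(n,"[y mm,n,highest x,10%,lowest x]",h)
    v,u=np.where(m); 
    if len(v): print("px",u.min(),u.max(),v.min(),v.max())
    P=K(n); c=np.linalg.inv(P[3])@np.r_[t,1]; u0=int(P[1]+P[0]*c[0]/-c[2]); v0=int(P[2]-P[0]*c[1]/-c[2]); 
    cr=im[max(0,v0-55):v0+65,max(0,u0-75):u0+75]; save(tag+n+".png",cv2.resize(cr,None,fx=2.6,fy=2.6,interpolation=cv2.INTER_CUBIC))
a,b=[cv2.imread("pics/"+tag+n+".png") for n in ("scene","side")]
k=min(a.shape[0],b.shape[0]); cv2.imwrite("pics/"+tag+".png",np.hstack([a[:k],b[:k]])[:, :800])
E
python3 pose.py p1
```

```text
time: 16.05
tool_pos: [0.4204, -0.3051, 0.0982]
tcp_rot: [[-0.001, -0.442, -0.897], [0.001, -0.897, 0.442], [-1.0, -0.0, 0.001]]
ft_force: [0.7, -0.1, -2.2]
finger_gap: 0.0322
time: 16.42
tool_pos: [0.4178, -0.3104, 0.0858]
tcp_rot: [[-0.001, -0.442, -0.897], [0.001, -0.897, 0.442], [-1.0, -0.0, 0.001]]
ft_force: [-0.8, -0.6, -3.0]
finger_gap: 0.0317
16.425 [ 0.41776009 -0.31041384  0.08577839] 0.03165176526474123 [-0.75400803 -0.63018945 -3.01800642]
scene [y mm,n,highest x,10%,lowest x] [(-120, 13, 38.6, 39.8, 54.3), (-110, 14, 41.8, 42.4, 51.9), (-100, 16, 38.3, 39.7, 54.2), (-90, 77, -14.1, -12.2, 54.2), (-80, 58, -16.0, -15.2, 54.0), (-70, 54, -15.9, -14.9, 44.1), (-60, 50, -16.4, -14.6, 44.2), (-50, 47, -18.1, -13.8, 35.7), (-40, 52, -18.0, -15.8, 38.6), (-30, 39, -17.2, -14.8, 35.7), (-20, 20, -13.5, 3.5, 42.5), (-10, 14, -30.9, -25.8, 32.8)]
px 150 187 178 206
side [y mm,n,highest x,10%,lowest x] [(-120, 14, 39.5, 41.3, 54.2), (-110, 16, 39.2, 40.9, 54.9), (-100, 12, -7.9, 3.2, 51.5), (-90, 112, -16.2, -11.4, 52.8), (-80, 48, -15.6, -13.5, 48.9), (-70, 58, -16.2, -13.5, 46.9), (-60, 43, -15.3, -13.6, 43.0), (-50, 43, -16.4, -13.4, 38.5), (-40, 45, -15.3, -14.4, 42.8), (-30, 47, -16.3, -15.0, 40.0), (-20, 56, -24.7, -15.5, 37.6), (-10, 24, -33.0, -22.5, 37.4), (0, 7, -33.1, -30.6, 23.2)]
px 305 344 136 172
```

View pics/p1.png

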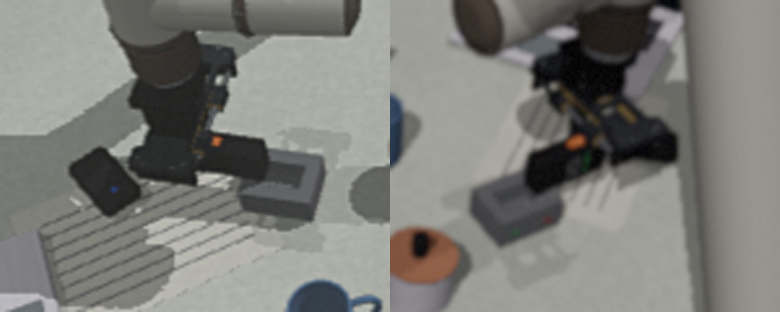

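Both views show the radio lying level across the charger's top edge: its upper face is at z≈0.100 along its whole length, where 0.099 was expected. Next: tighten, lift, check for sag.

```bash
python3 -m handwheel '[{"offset":[0,0,0],"yaw":0},{"offset":[0,0,0],"yaw":0},{"offset":[0,0,0],"yaw":0}]' 0 50 && python3 -m handwheel '[{"offset":[-0.01,0,0],"yaw":0},{"offset":[-0.03,0,0],"yaw":0},{"offset":[-0.06,0,0],"yaw":0},{"offset":[-0.09,0,0],"yaw":0},{"offset":[-0.12,0,0],"yaw":0},{"offset":[-0.134,0,0],"yaw":0},{"offset":[-0.134,0,0],"yaw":0},{"offset":[-0.134,0,0],"yaw":0}]'; python3 pose.py p2
```

```text
time: 16.9
tool_pos: [0.4181, -0.3104, 0.0866]
tcp_rot: [[0.0, -0.441, -0.897], [0.0, -0.897, 0.441], [-1.0, -0.0, -0.0]]
ft_force: [0.4, 0.1, -2.4]
finger_gap: 0.0318
time: 17.9
tool_pos: [0.4173, -0.31, 0.2192]
tcp_rot: [[-0.002, -0.442, -0.897], [0.001, -0.897, 0.442], [-1.0, -0.0, 0.003]]
ft_force: [0.3, 0.0, -3.6]
finger_gap: 0.0318
17.9 [ 0.41731535 -0.31002709  0.21922309] 0.031822984587775875 [ 0.33938909  0.01062181 -3.55457507]
scene [y mm,n,highest x,10%,lowest x] [(-90, 83, -16.7, -13.0, 40.8), (-80, 58, -15.9, -13.3, 41.1), (-70, 59, -16.4, -14.2, 40.9), (-60, 58, -16.7, -13.6, 38.2), (-50, 55, -17.0, -14.1, 34.0), (-40, 66, -17.3, -14.8, 41.3), (-30, 54, -16.2, -15.4, 39.0), (-20, 32, -28.5, -1.5, 39.9), (-10, 16, -34.2, -29.6, 33.3)]
px 140 171 151 178
side [y mm,n,highest x,10%,lowest x] [(-90, 123, -13.5, -11.0, 39.7), (-80, 55, -15.0, -12.3, 38.8), (-70, 50, -16.1, -13.9, 40.6), (-60, 53, -15.3, -13.4, 43.1), (-50, 53, -15.5, -13.7, 40.7), (-40, 49, -14.7, -13.2, 43.8), (-30, 54, -15.3, -13.7, 37.8), (-20, 74, -28.6, -15.7, 36.7), (-10, 35, -27.8, -23.0, 38.6), (0, 4, -33.9, -33.8, 25.3), (10, 3, -28.6, -21.0, 13.0)]
px 320 353 103 136
```

```bash
python3 -m handwheel '[{"offset":[0,-0.02,0.004],"yaw":0},{"offset":[0,-0.06,0.011],"yaw":0},{"offset":[0,-0.11,0.021],"yaw":0},{"offset":[0,-0.16,0.031],"yaw":0},{"offset":[0,-0.21,0.04],"yaw":0},{"offset":[0,-0.255,0.049],"yaw":0},{"offset":[0,-0.29,0.0555],"yaw":0},{"offset":[0,-0.306,0.0585],"yaw":0},{"offset":[0.01,-0.311,0.0595],"yaw":0},{"offset":[0.025,-0.311,0.0595],"yaw":0},{"offset":[0.032,-0.311,0.0595],"yaw":0},{"offset":[0.032,-0.311,0.0595],"yaw":0}]'; python3 pose.py p3
python3 - <<'E'
from h import *
s=sense(); R=np.array(s["tcp_rot"]); t=np.array(s["tool_pos"])
for n in ("scene","side"):
    w=cloud(n,np.load("pics/p3%s.npz"%n)["d"]); l=(w-t)@R
    p=l[(abs(l[...,2])<.03)&(l[...,0]>-.02)&(l[...,0]<.045)&(l[...,1]>-.12)&(l[...,1]<-.025)]
    q=p[p[:,1]<-.07]; print(n,"end y",np.percentile(q[:,1],[1,5,15,30,50])*1000)
    q=p[(p[:,0]<-.008)]; c=np.polyfit(q[:,1],q[:,0],1); print("slope deg",np.degrees(np.arctan(c[0])),"z range",np.percentile(q[:,2],[2,98])*1000,np.median(q[:,0]))
    q=w.reshape(-1,3); q=q[(np.hypot(q[:,0]-.4945,q[:,1]+.034)<.06)&(q[:,2]>.06)&(q[:,2]<.085)]
    if len(q)>10: print("lid",cv2.minEnclosingCircle(q[:,:2].astype(np.float32)),np.median(q[:,2]))
E
```

```text
time: 19.5
tool_pos: [0.5012, -0.006, 0.1876]
tcp_rot: [[-0.002, -0.442, -0.897], [-0.001, -0.897, 0.442], [-1.0, 0.002, 0.002]]
ft_force: [0.9, 0.4, -2.9]
finger_gap: 0.0315
19.5 [ 0.50124033 -0.00603966  0.18755124] 0.03146424697461701 [ 0.88710301  0.42989678 -2.91352501]
scene [y mm,n,highest x,10%,lowest x] [(-90, 41, -15.1, -13.3, 41.4), (-80, 59, -16.5, -14.0, 40.0), (-70, 54, -15.4, -13.9, 34.8), (-60, 59, -17.1, -14.8, 42.0), (-50, 59, -17.1, -14.4, 40.8), (-40, 47, -16.5, -13.4, 38.6), (-30, 5, 20.3, 21.6, 42.0)]
px 253 273 163 182
side [y mm,n,highest x,10%,lowest x] [(-90, 106, -16.2, -13.9, 42.2), (-80, 69, -15.3, -13.5, 36.3), (-70, 74, -16.8, -14.3, 41.4), (-60, 61, -17.2, -14.2, 38.7), (-50, 70, -17.9, -15.0, 37.1), (-40, 69, -17.3, -14.8, 37.2), (-30, 64, -17.3, -14.3, 38.0), (-20, 47, -12.8, -8.9, 36.6), (-10, 15, -33.2, -29.1, 34.6)]
px 240 272 154 189
scene end y [-85.61829356 -85.27199171 -83.67011226 -81.18379526 -77.99008004]
slope deg -0.6198325401173252 z range [-16.71286111  15.34995987] -0.011419166888579748
lid ((0.49433228373527527, -0.034569453448057175), 0.04662047326564789) 0.07310226613255177
side end y [-87.6793266  -87.26414573 -86.43341959 -85.7477633  -82.22403951]
slope deg -0.8370052801889559 z range [-13.26039571  17.82880276] -0.011764003598246168
lid ((0.49410802125930786, -0.033000797033309937), 0.048340559005737305) 0.07271675790414989
```

View pics/p3.png

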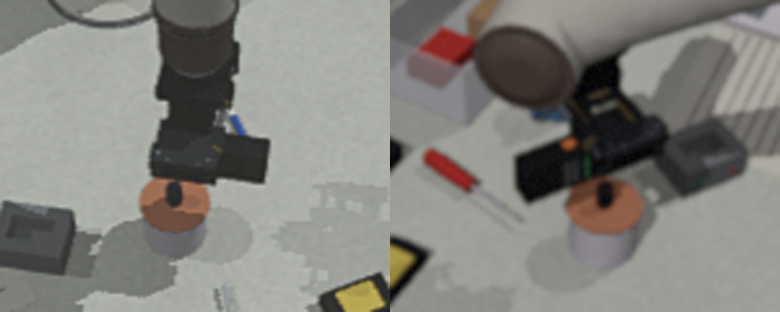

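```bash
python3 -m handwheel '[{"offset":[0,0,0],"yaw":0},{"offset":[0,0,0],"yaw":0},{"offset":[0,0,0],"yaw":0},{"offset":[0,0,0],"yaw":0},{"offset":[0,0,0],"yaw":0},{"offset":[0,0,0],"yaw":0}]'
python3 - <<'E'
from h import *
s=sense(); R=np.array(s["tcp_rot"]); t=np.array(s["tool_pos"])
for n in ("scene","side"):
    im,d=camera(n); l=(cloud(n,d)-t)@R
    q=l[(abs(l[...,2])<.03)&(l[...,0]>-.02)&(l[...,0]<-.008)&(l[...,1]>-.12)&(l[...,1]<-.025)]
    print(n,"slope",np.degrees(np.arctan(np.polyfit(q[:,1],q[:,0],1)[0])))
y,z=.0285,-.006; print("antenna",t+R@np.array([-.002,y,z]), s["ft_force"])
print(hand_in())
E
```

```text
time: 20.35
tool_pos: [0.5019, -0.0051, 0.1886]
tcp_rot: [[0.0, -0.441, -0.897], [-0.0, -0.897, 0.441], [-1.0, 0.0, -0.0]]
ft_force: [0.2, -0.4, -2.7]
finger_gap: 0.0318
scene slope -1.2064765662598205
side slope -0.985496861985273
antenna [ 0.49471673 -0.03330624  0.19056543] [ 0.21515998 -0.41638635 -2.70413802]
the job is handed in; nothing more can be done
None
```

The job is done and handed in at about 20 s: the lid is on the tin, and the arm is holding the radio level with its antenna over it.

- **Lid:** I picked the lid nearest the base, at (0.537, 0.241), and set it home on the tin. The depth checks put its disc at z≈0.073 m, where 0.074 was expected. It was centred on the tin, with under 1° of tilt, and I let go of it.
- **Radio:** The hand-wheel cannot lean the tool, so I did not use the 45° grasp from the description. I gripped the radio near its top with the tool upright, drew it most of the way out, and tipped it level over the charger's rim in a light grip. I then tightened the grip and carried it to the tin.
- **Last checks:** The radio is level to about 1°, and it was not sagging. The antenna's middle should be at (0.495, -0.033, 0.191), with the lid's centre at about (0.494, -0.034). That is about 116 mm above the lid's disc and 86 mm above its knob. The wrist force is only the radio's weight, so nothing is touching.
- **Not confirmed:** The gripper hides the antenna, so its position is worked out from the visible end of the radio. The depth readings put the lid's centre up to 2 mm apart. I saw no bystander moved in the pictures, but I did not measure them again at the end.

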